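# Pack the dental case tray

### The arm

A 7-joint arm with a two-finger parallel gripper is mounted at the origin on the work surface. World frame = base frame: x ahead of the robot, y to its left, z up, the work surface at z = 0. Lengths are in m, angles in rad, forces in N, time in s.
With the tool pointing down it reaches from about 0.4 to 0.9 m from the base axis. Payload 5.5 kg.
Tool frame: the origin (TCP) lies between the finger pads; the fingertips stand arm.tips_ahead ahead of it and the grasp point (between the pads) lies 5 mm behind it (arm.tips_ahead is the distance from the TCP to the fingertips, in m); z points along the fingers, y is the line along which they close (so a half turn about z gives the same grasp; the last joint's range is limited). The gripper opens to 85 mm and grips with 20 to 120 N. Pads are 22 mm wide; open, the fingers measure 114 mm over their backs; the gripper's body (76 mm by 85 mm) begins 54 mm behind the grasp point. The pads swing forward as they close: fully open they stand 13 mm farther back than shut.
Start: joints at [1.453, 0.501, -0.427, 1.55, 0.221, 1.138, -0.21], TCP at [0.242, -0.603, 0.245] pointing down, gripper open.
Joint ranges: [-2.88, 2.88], [-0.31, 2.03], [-1.54, 1.56], [0.2, 2.42], [-1.41, 4.55], [0.19, 2.02], [-2.57, 2.57]. Speed limits (rad/s): [2.57, 2.57, 3.14, 3.14, 3.14, 3.14, 3.14].

### API

Orientations are given as [roll, pitch, yaw] about the fixed x, y, z axes, in that order (R = Rz(yaw) Ry(pitch) Rx(roll)).
In Python, from workcell import arm gives the robot as it stands. The module is installed in compiled form; this text tells all that it offers.
- The arm moves only by the tool send_rows, never from a script. Its argument "motion" is a list that holds one entry, the list of rows, each a list of 6 numbers: the shift along the world's x, y, z in cm, then the turn, a rotation vector about the world's x, y, z in rad. In form: [[[tx, ty, tz, wx, wy, wz], ...]]. A call has 1 to 8 rows; each row is the pose to reach, as a shift and turn from the pose commanded when the call began; what a row does not reach only later rows make up. A row lasts 1/12 s, in which the tool goes at most 41.7 mm and 7.16 degrees, less where a joint would pass 70% of its speed; a pose out of reach is approached as far as the arm can. A call with a gripper value outside its range is refused whole. "grip" is the finger opening in cm, from 0 to 8.54, set as the call begins (left out, the last holds). The fingers move at their own pace and stop on an object; the grip force is fixed at half the most. Time passes only in rows, so rows that repeat a pose let the fingers close. It gives the time, the measured TCP pose, the force, the opening and the grip force at its end, in the units of the state.
- arm.read_state(): the state, without advancing time (a new reading comes with each control period).
- arm.get_image(name): name is "scene" or "top" or "wrist"; returns (picture, depth): 400x640x3 uint8, red, green, blue; 400x640 float32, m along the optical axis (not along the pixel's ray), 0 where there is no reading.
- arm.camera_model(name): a dict with "camera_matrix" (3x3 intrinsics, pixels), "pose" (4x4, takes a point from camera to world coordinates). Camera axes: x right, y down, z forward; pixel columns grow to the right and rows downward; lengths in m; the calibration is good to about 2 mm. A picture is of the moment at which its call begins: read the wrist's pose just before it. camera_model takes no time and is no camera call; for the wrist camera it gives the pose at the moment of the call.
- arm.sign_off(): hands the job in; it is judged then, once.
Trained networks look in the newest picture that a camera, given by its name, has taken for a name from the list of things; names that differ only in an ending like _2 or _b are one class to them, and where a whole thing is asked for, a point or a joint stands for the part that bears it (a point fixed in the world has none). Each returns a list of dicts, best first, with "score" (0 to 1); they miss things now and then, are a little off and sometimes report something else, mostly with a low value. They report only what shows in the picture. A call takes as long as a camera call. They do not tell look-alikes from the thing itself.
- arm.recognise(camera, query): "position" ([x, y, z] in m, in world coordinates, good to about 4 mm: the middle of the surface that is visible of it).
The state is a dict: "t": time; "joint_positions": joint angles; "joint_velocities": joint speeds; "joint_torque": joint torques, N m; "eef_pos": TCP position; "ee_rot": TCP orientation; "force": force on the tool from outside, world axes, zero at the start; "ft_torque": the same for the moment, N m; "gripper_width": finger opening in m; "grasp_force": force on a finger pad.
Only numpy, scipy, OpenCV 4.12 (cv2) and the standard library are available. Lean on these libraries where they do the work, as an engineer would, in place of code of your own. Each camera call takes 0.05 s, during which the arm holds its last target. There are 200 camera calls.

### The job

Pack the patient's case into the white tray: set the full-arch cast that has teeth, the half-arch cast that has teeth and the closed jar each in the foam recess cut for its shape, upright and flat on the recess floor. Put each of them down gently, without dropping it. Leave the two toothless casts and the open dish standing where they are.

Things in the scene. Friction and masses are not known exactly. Their poses are not given: they have to be found in the camera images.
- full_teeth_mid (a point): Full-arch dental cast WITH teeth, buff stone: block 50 mm deep (x), 62 mm wide (y), 24 mm high, the corners of its front (+x) cut off (flat front face 36 mm wide, flat back 62 mm). A horseshoe of 12 separate teeth stands on it; total height 33 mm. About 130 g. The point: centre of the 50 x 62 outline, 16.5 mm above the underside; z up. Best gripped across the 50 mm, below the teeth.
- half_teeth_mid (a point): Half-arch dental cast WITH teeth, buff stone: narrow block 26 mm deep (x) by 58 mm long (y), 22 mm high, with one row of 6 separate teeth along it, total height 31 mm. About 70 g. The point is its centre, 15.5 mm above its underside. Axes: z up, x along the 26 mm depth, y along the length.
- jar_mid (a point): Closed round jar, white plastic: 42 mm diameter, 36 mm high, with a flat ribbed screw lid (the upper 12 mm; lid and pot are one rigid piece). About 50 g. The point is its centre, 18 mm above its underside; z up.
- full_bare_mid (a point): Look-alike: full-arch cast WITHOUT teeth, same stone and same block as the toothed one, with only a smooth, round, low horseshoe ridge on top (total height 28 mm). Does not belong in the tray. The point is the outline's centre, 14 mm above the underside.
- half_bare_mid (a point): Look-alike: half-arch cast WITHOUT teeth, same 26 x 58 x 22 mm block with only a smooth low ridge (total height 26 mm). Does not belong in the tray. The point is its centre, 13 mm above the underside.
- dish_mid (a point): Look-alike: open round white dish without a lid, 42 mm diameter, 30 mm high, hollow. Does not belong in the tray. The point is its centre, 15 mm above the underside.
- tray: White plastic case tray, fixed to the table: 316 mm (its y) by 130 mm (its x) outside, walls 4 mm thick and 18 mm high, floor 4 mm thick. Origin: centre of its underside, on the table. Three grey foam inserts lie in it side by side along y, 101 mm apart, in any order.
- recess_full (a point): Foam insert in the tray with the large rectangular recess, for a full-arch cast: cut-out 66 mm (x) by 78 mm (y), straight through the 5 mm thick foam, so the white tray floor shows. The point is the recess's centre on that floor, 4 mm above the table; z up. The insert measures 118 mm (x) by 98 mm (y), its top 5 mm above the recess floor; fixed.
- recess_half (a point): Insert of the tray with the narrow rectangular recess, for a half-arch cast: cut-out 42 mm (x) by 74 mm (y), else as the first. The point is the recess's centre on its floor, 4 mm above the table.
- recess_round (a point): Insert of the tray with the round recess, for the jar: cut-out of 58 mm diameter, else as the first. The point is the recess's centre on its floor, 4 mm above the table.
Mind the look-alikes: they are no part of the job. Leave any orange or red look-alike of the part that bears jar_mid alone.

How it is judged:
By the outcome, as a careful person would: the job done as asked, in the order asked, and still so for the second after the job is handed in, with the robot touching nothing.
It also fails if it takes over 83 s, if anything falls off the work surface, if the arm or the gripper's body presses on something with over 40 N, if the wrist force passes 120 N, or if a joint passes its speed limit or range.

## Working session

There is one attempt and no reset: what is moved stays moved. The work goes in short steps, Python scripts to look and compute and a tool call to move; the robot and the scene stay as the last step left them, time stands still between calls to the robot, and variables do not carry over. Pictures are saved under pics/ and viewed, at most 14 in all, crops included, and the job is handed in when it is done.

Besides the shell and the picture viewer there is one more tool, called after "Emit:" in YAML: its name, and indented under it one key for each argument. send_rows: Moves the arm, as the interface text tells. Its arguments: {"type":"object","properties":{"motion":{"type":"array","items":{"type":"array","items":{"type":"array","items":{"type":"number"}}}},"grip":{"type":"number"}},"required":["motion"]}

```bash
mkdir -p pics; python3 - <<'E'
from workcell import arm
import cv2,numpy as np
s=arm.read_state();print({k:np.round(s[k],3).tolist() for k in('t','eef_pos','ee_rot','gripper_width','force')},arm.tips_ahead)
for n in('top','scene'):
    p,d=arm.get_image(n);cv2.imwrite(f'pics/{n}0.png',p[:,:,::-1]);np.savez(f'{n}0.npz',p=p,d=d)
    c=arm.camera_model(n);print(n,np.round(c['pose'],3).tolist(),np.round(c['camera_matrix'],1).tolist())
for q in ['full_teeth_mid','half_teeth_mid','jar_mid','full_bare_mid','half_bare_mid','dish_mid','recess_full','recess_half','recess_round','tray']:
    print(q,[(np.round(r['position'],3).tolist(),round(r['score'],2)) for r in arm.recognise('top',q)][:4])
E
```

```text
{'t': 0.0, 'eef_pos': [0.241, -0.603, 0.244], 'ee_rot': [-3.14, -0.0, 0.381], 'gripper_width': 0.085, 'force': [1.118, -0.368, -0.573]} 0.014
top [[0.102, -0.973, 0.209, 0.385], [-0.995, -0.1, 0.022, -0.016], [-0.001, -0.21, -0.978, 0.857], [0.0, 0.0, 0.0, 1.0]] [[420.7, 0.0, 319.4], [0.0, 420.7, 196.8], [0.0, 0.0, 1.0]]
scene [[-0.327, 0.587, -0.74, 1.388], [0.945, 0.218, -0.245, 0.271], [0.017, -0.78, -0.626, 0.751], [0.0, 0.0, 0.0, 1.0]] [[511.0, 0.0, 321.1], [0.0, 511.0, 210.1], [0.0, 0.0, 1.0]]
full_teeth_mid [([0.59, 0.003, 0.02], 0.64)]
half_teeth_mid [([0.584, -0.287, 0.019], 0.83)]
jar_mid [([0.675, -0.185, 0.033], 0.94), ([0.596, -0.145, 0.037], 0.84), ([0.528, -0.08, 0.033], 0.76), ([0.67, -0.094, 0.034], 0.66)]
full_bare_mid [([0.453, -0.014, 0.024], 0.9)]
half_bare_mid [([0.46, -0.276, 0.022], 0.86), ([0.504, 0.181, 0.006], 0.57)]
dish_mid [([0.466, -0.141, 0.007], 0.72)]
recess_full [([0.505, 0.184, 0.003], 0.9), ([0.587, -0.287, 0.019], 0.33)]
recess_half [([0.406, 0.197, 0.01], 0.86)]
recess_round [([0.606, 0.17, 0.013], 0.86)]
tray [([0.497, 0.183, 0.001], 0.77)]
```

View pics/top0.png

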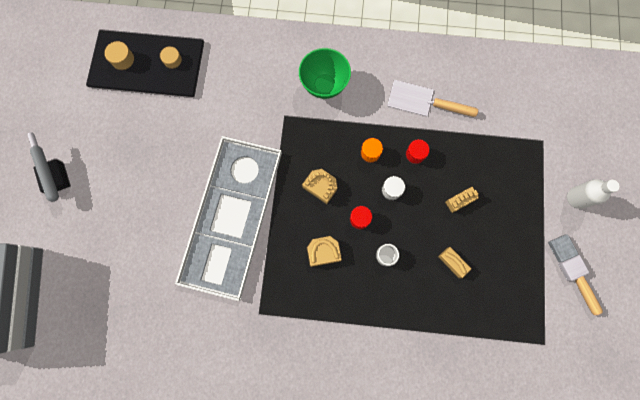

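View pics/scene0.png

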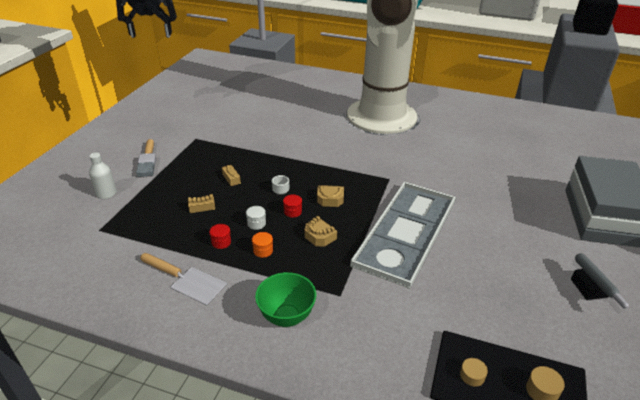

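The top view shows the toothed full arch at (320,185) and the bare one at (324,252). The toothed half arch is at (462,200) and the bare one at (455,263). The closed white jar is at (394,188), the open dish at (388,255), and red/orange look-alike jars at (361,217), (418,150) and (372,150). The targets are the toothed casts and the white lidded jar. I'll measure them and confirm in a crop.

```bash
cat > h.py <<'E'
import numpy as np,cv2
def cloud(d,c):
    K=np.array(c['camera_matrix']);P=np.array(c['pose'])
    v,u=np.mgrid[:d.shape[0],:d.shape[1]]
    q=np.stack([(u-K[0,2])/K[0,0]*d,(v-K[1,2])/K[1,1]*d,d],-1)@P[:3,:3].T+P[:3,3]
    q[d<=0]=np.nan
    return q
def rect(pts):
    (x,y),(a,b),t=cv2.minAreaRect((pts*1000).astype(np.float32))
    if a<b: a,b,t=b,a,t+90
    return f'c=({x:.1f},{y:.1f}) long={a:.1f} short={b:.1f} longdir={(t+90)%180-90:.1f}deg'
E
python3 - <<'E'
from workcell import arm
from h import *
for n in('top','scene'):
    z=np.load(n+'0.npz');W=cloud(z['d'],arm.camera_model(n))
    for k,x,y in[('full',.59,.003),('half',.584,-.287),('jar',.596,-.145)]:
        m=(np.hypot(W[...,0]-x,W[...,1]-y)<.05)&(W[...,2]>.008)
        q=W[m];print(n,k,rect(q[:,:2]),'zmax',q[:,2].max().round(4),m.sum())
    g=z['p'].astype(int)
    for k,x,y in[('rf',.505,.184),('rh',.406,.197),('rr',.606,.17)]:
        m=(np.hypot(W[...,0]-x,W[...,1]-y)<.047)&(g.min(2)>205)
        n_,l,st,_=cv2.connectedComponentsWithStats(m.astype(np.uint8));i=1+st[1:,4].argmax();m=l==i
        q=W[m];print(n,k,rect(q[:,:2]),'z',np.median(q[:,2]).round(4),m.sum())
    m=(abs(W[...,0]-.5)<.25)&(abs(W[...,1]-.183)<.13)&(W[...,2]>.013)&(W[...,2]<.025)&(g.min(2)>150)
    n_,l,st,_=cv2.connectedComponentsWithStats(m.astype(np.uint8),connectivity=8);m=l==1+st[1:,4].argmax()
    print(n,'tray',rect(W[m][:,:2]))
p=np.load('top0.npz')['p'];a=cv2.resize(p[140:280,295:495],None,fx=4,fy=4,interpolation=cv2.INTER_CUBIC)
cv2.imwrite('pics/crop.png',a[:,:,::-1])
E
```

```text
top full c=(592.7,2.3) long=62.3 short=50.4 longdir=61.2deg zmax 0.0344 727
top half c=(590.8,-287.6) long=58.8 short=25.9 longdir=-55.3deg zmax 0.0327 390
top jar c=(598.2,-144.5) long=41.4 short=40.9 longdir=7.7deg zmax 0.0399 385
top rf c=(508.5,177.8) long=77.9 short=61.8 longdir=-8.6deg z 0.0029 1043
top rh c=(408.7,191.9) long=73.5 short=38.1 longdir=-7.9deg z 0.0028 647
top rr c=(609.0,162.9) long=54.1 short=50.6 longdir=-3.8deg z 0.003 482
top tray c=(509.9,180.4) long=316.3 short=130.8 longdir=-8.2deg
scene full c=(592.2,3.1) long=66.3 short=53.6 longdir=64.0deg zmax 0.0351 590
scene half c=(591.2,-285.7) long=58.6 short=33.2 longdir=-54.0deg zmax 0.0339 309
scene jar c=(600.6,-141.7) long=41.3 short=40.6 longdir=-61.2deg zmax 0.04 338
scene rf c=(519.8,174.0) long=41.1 short=24.5 longdir=15.5deg z 0.0038 41
scene rh c=(406.8,177.8) long=4.2 short=0.0 longdir=45.4deg z 0.0029 2
scene rr c=(608.2,169.1) long=46.3 short=35.3 longdir=-36.8deg z 0.0041 91
scene tray c=(508.2,181.5) long=320.6 short=130.8 longdir=-8.1deg
```

View pics/crop.png

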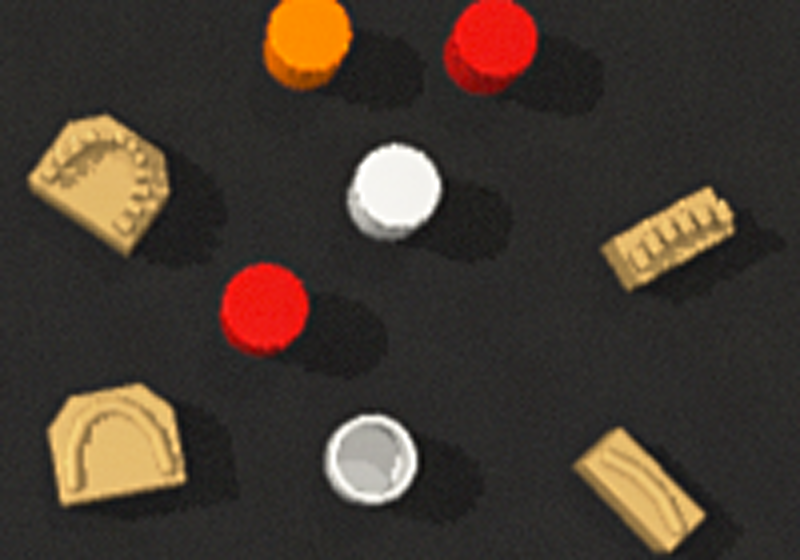

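The crop confirms it: the full arch with separate teeth is at crop (100,180), the half arch with separate teeth at (670,240), and the white lidded jar at (395,190). Tray yaw is about −8.2°. The middle recess is full, the far one round, and the near one half.

Emit:
send_rows:
  motion:
    - [[17.5, 30.2, -3, 0, 0, 0.69], [17.5, 30.2, -3, 0, 0, 0.69], [17.5, 30.2, -3, 0, 0, 0.69], [17.5, 30.2, -3, 0, 0, 0.69], [17.5, 30.2, -3, 0, 0, 0.69], [17.5, 30.2, -3, 0, 0, 0.69], [17.5, 30.2, -3, 0, 0, 0.69], [17.5, 30.2, -3, 0, 0, 0.69]]
  grip: 5.0

```text
t: 1.27
eef_pos: [0.4087, -0.3145, 0.217]
ee_rot: [3.141, 0.0, 1.071]
force: [1.1, -0.4, -0.3]
gripper_width: 0.0498
grasp_force: 0.0
```

```bash
cat > g.py <<'E'
import sys,numpy as np
from workcell import arm
s=arm.read_state();p=np.array(s['eef_pos']);y=s['ee_rot'][2]
print('t',round(s['t'],2),'p',p.round(4),'rot',np.round(s['ee_rot'],3),'w',round(s['gripper_width'],4),'gf',round(s['grasp_force'],1),'F',np.round(s['force'],1),'tips',round(arm.tips_ahead,4),'q',np.round(s['joint_positions'],2))
if len(sys.argv)>1:
    x=[float(a) for a in sys.argv[1:]]
    print('shift cm',((np.array(x[:3])/1000-p)*100).round(2),'turn',round((np.radians(x[3])-y+np.pi)%(2*np.pi)-np.pi,3))
E
python3 g.py 592.5 2.5 120 61.2
```

```text
t 1.27 p [ 0.4087 -0.3145  0.217 ] rot [3.141 0.    1.071] w 0.0498 gf 0.0 F [ 1.1 -0.4 -0.3] tips 0.014 q [ 1.19  0.34 -0.7   1.91  0.26  0.99 -0.13]
shift cm [18.38 31.7  -9.7 ] turn -0.002
```

Emit:
send_rows:
  motion:
    - [[4, 7, -2, 0, 0, 0], [6, 10.5, -3, 0, 0, 0], [8, 14, -4, 0, 0, 0], [10, 17.5, -5, 0, 0, 0], [12, 21, -6, 0, 0, 0], [14, 24.5, -7, 0, 0, 0], [16, 28, -8, 0, 0, 0], [17, 30.5, -8.5, 0, 0, 0]]
  grip: 6.5

```text
t: 1.93
eef_pos: [0.5678, -0.0326, 0.137]
ee_rot: [3.141, 0.0, 1.07]
force: [-0.3, -1.0, -0.0]
gripper_width: 0.0654
grasp_force: 0.0
```

```bash
cat > look.py <<'E'
import sys,cv2,numpy as np
from workcell import arm
from h import *
tag,x,y=sys.argv[1],float(sys.argv[2])/1000,float(sys.argv[3])/1000
c=arm.camera_model('wrist');p,d=arm.get_image('wrist');cv2.imwrite(f'pics/{tag}.png',p[:,:,::-1])
W=cloud(d,c);m=(np.hypot(W[...,0]-x,W[...,1]-y)<.05)&(W[...,2]>.008)&(W[...,2]<.05)
q=W[m];print(rect(q[:,:2]),q[:,2].max().round(4),m.sum())
E
python3 look.py w1 592.5 2.5; python3 g.py 592.5 2.5 60 61.2
```

```text
c=(591.7,0.5) long=62.4 short=50.2 longdir=61.0deg 0.0356 6144
t 1.98 p [ 0.5701 -0.0208  0.1366] rot [-3.141 -0.008  1.081] w 0.0646 gf 0.0 F [3.9 7.8 1.6] tips 0.014 q [ 0.53  0.56 -0.7   1.84  0.44  0.9  -0.86]
shift cm [ 2.24  2.33 -7.66] turn -0.013
```

View pics/w1.png

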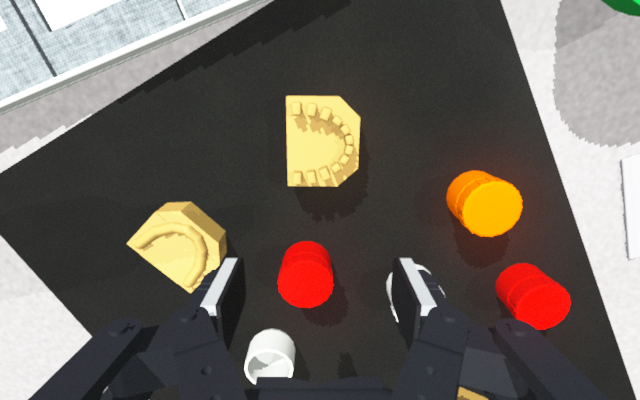

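The wrist view shows the toothed full cast at (323,142) with fingers aligned to its 50 mm depth, and it agrees with the top-view estimate.

Emit:
send_rows:
  motion:
    - [[0.7, 0.6, -2, 0, 0, 0], [1.4, 1.2, -4, 0, 0, 0], [1.4, 1.2, -5, 0, 0, 0], [1.4, 1.2, -5, 0, 0, 0], [1.4, 1.2, -5, 0, 0, 0], [1.4, 1.2, -5, 0, 0, 0]]
  grip: 6.5

```text
t: 2.48
eef_pos: [0.5809, -0.0228, 0.0883]
ee_rot: [3.141, -0.0, 1.07]
force: [0.3, 0.2, 0.7]
gripper_width: 0.0652
grasp_force: 0.0
```

```bash
python3 g.py 592.3 2 21.5 61.2
```

```text
t 2.48 p [ 0.5809 -0.0228  0.0883] rot [ 3.141 -0.     1.07 ] w 0.0652 gf 0.0 F [0.3 0.2 0.7] tips 0.014 q [ 0.48  0.64 -0.64  1.84  0.5   0.84 -0.92]
shift cm [ 1.14  2.48 -6.68] turn -0.001
```

Emit:
send_rows:
  motion:
    - [[0.6, 1.3, 0, 0, 0, 0], [1.15, 2.5, 0, 0, 0, 0], [1.15, 2.5, -1.5, 0, 0, 0], [1.15, 2.5, -3, 0, 0, 0], [1.15, 2.5, -4.5, 0, 0, 0], [1.15, 2.5, -5, 0, 0, 0], [1.15, 2.5, -5, 0, 0, 0], [1.15, 2.5, -5, 0, 0, 0]]
  grip: 6.5

```text
t: 3.15
eef_pos: [0.5915, 0.0027, 0.0365]
ee_rot: [-3.14, 0.001, 1.07]
force: [-0.1, 0.2, -0.2]
gripper_width: 0.0652
grasp_force: 0.0
```

```bash
python3 look.py w2 592 2; python3 g.py 592.3 2 21.5 61.2
```

```text
c=(588.9,3.2) long=75.4 short=71.8 longdir=20.5deg 0.05 16098
t 3.2 p [0.5921 0.0029 0.0372] rot [-3.141  0.     1.071] w 0.0651 gf 0.0 F [ 0.3 -0.8  1.1] tips 0.014 q [ 0.39  0.72 -0.59  1.82  0.56  0.77 -1.  ]
shift cm [ 0.02 -0.09 -1.57] turn -0.002
```

View pics/w2.png

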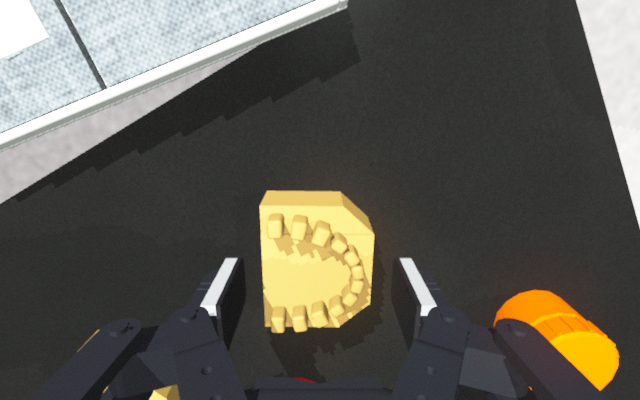

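The cast is centred between the fingers. Next I check how far the tips really reach at this opening.

```bash
python3 - <<'E'
from workcell import arm
from h import *
c=arm.camera_model('wrist');p,d=arm.get_image('wrist');W=cloud(d,c);z=arm.read_state()['eef_pos'][2]
for a,b in((205,240),(400,435)):
    q=W[258:310,a:b].reshape(-1,3);g=p[258:310,a:b].reshape(-1,3).min(1)>150
    print(z,np.nanpercentile(q[g][:,2],[2,20,50,90]).round(4))
E
```

```text
0.03767814915964374 [0.0329 0.042  0.0535 0.066 ]
0.03767814915964374 [0.0344 0.0427 0.0542 0.0663]
```

Emit:
send_rows:
  motion:
    - [[0, -0.05, -1, 0, 0, 0], [0, -0.05, -1.8, 0, 0, 0], [0, -0.05, -2.2, 0, 0, 0], [0, -0.05, -2.2, 0, 0, 0], [0, -0.05, -2.2, 0, 0, 0]]
  grip: 6.5

```text
t: 3.67
eef_pos: [0.5918, 0.0027, 0.0149]
ee_rot: [-3.141, 0.0, 1.071]
force: [-0.2, 0.3, 0.5]
gripper_width: 0.065
grasp_force: 0.0
```

Emit:
send_rows:
  motion:
    - [[0, 0, 0, 0, 0, 0], [0, 0, 0, 0, 0, 0], [0, 0, 0, 0, 0, 0], [0, 0, 0, 0, 0, 0], [0, 0, 0, 0, 0, 0], [0, 0, 0, 0, 0, 0]]
  grip: 4.2

```text
t: 4.17
eef_pos: [0.5927, 0.0027, 0.0159]
ee_rot: [3.141, -0.001, 1.071]
force: [-0.1, 0.1, 3.5]
gripper_width: 0.0487
grasp_force: 63.7
```

```bash
python3 g.py 592.3 2 120 -8.2
```

```text
t 4.17 p [0.5927 0.0027 0.0159] rot [ 3.141e+00 -1.000e-03  1.071e+00] w 0.0487 gf 63.7 F [-0.1  0.1  3.5] tips 0.014 q [ 0.38  0.76 -0.57  1.83  0.59  0.73 -1.02]
shift cm [-0.04 -0.07 10.41] turn -1.214
```

Emit:
send_rows:
  motion:
    - [[0, 0, 1, 0, 0, 0], [0, 0, 3, 0, 0, 0], [0, 0, 6, 0, 0, 0], [-1, 2, 7, 0, 0, -0.12], [-2, 4, 7, 0, 0, -0.24], [-3, 6, 7, 0, 0, -0.36], [-4, 8, 7, 0, 0, -0.48], [-5, 10, 7, 0, 0, -0.6]]

```text
t: 4.83
eef_pos: [0.5415, 0.1031, 0.086]
ee_rot: [3.142, 0.0, 0.464]
force: [0.7, 1.3, -1.0]
gripper_width: 0.0485
grasp_force: 63.3
```

Emit:
send_rows:
  motion:
    - [[-1, 2, 0, 0, 0, -0.12], [-2, 4, 0, 0, 0, -0.24], [-2.6, 6, 0, 0, 0, -0.36], [-3, 7, 0, 0, 0, -0.48], [-3.3, 7.8, 0, 0, 0, -0.6], [-3.3, 7.8, 0, 0, 0, -0.614], [-3.3, 7.8, 0, 0, 0, -0.614], [-3.3, 7.8, 0, 0, 0, -0.614]]

```text
t: 5.5
eef_pos: [0.5094, 0.1797, 0.0855]
ee_rot: [3.141, -0.0, -0.14]
force: [-0.1, -0.1, -1.9]
gripper_width: 0.0488
grasp_force: 63.3
```

```bash
python3 g.py 509.5 180.8 20 -8.2
```

```text
t 5.5 p [0.5094 0.1797 0.0855] rot [ 3.141 -0.    -0.14 ] w 0.0488 gf 63.3 F [-0.1 -0.1 -1.9] tips 0.014 q [-0.08  0.52 -0.38  1.95  0.28  0.73 -2.34]
shift cm [ 0.01  0.11 -6.55] turn -0.003
```

Emit:
send_rows:
  motion:
    - [[0, 0.1, -1.5, 0, 0, 0], [0, 0.1, -3, 0, 0, 0], [0, 0.1, -4.5, 0, 0, 0], [0, 0.1, -5.5, 0, 0, 0], [0, 0.1, -6, 0, 0, 0], [0, 0.1, -6.1, 0, 0, 0], [0, 0.1, -6.1, 0, 0, 0], [0, 0.1, -6.1, 0, 0, 0]]

```text
t: 6.17
eef_pos: [0.5098, 0.1817, 0.025]
ee_rot: [-3.141, -0.001, -0.143]
force: [-0.4, -0.0, -1.6]
gripper_width: 0.0487
grasp_force: 63.3
```

```bash
python3 look.py w3 509.5 180; python3 g.py 509.5 180.8 19.8 -8.2
```

```text
c=(512.4,179.2) long=100.0 short=92.6 longdir=74.9deg 0.05 28074
t 6.22 p [0.5099 0.1818 0.0252] rot [-3.141e+00 -1.000e-03 -1.430e-01] w 0.0488 gf 63.3 F [0.1 0.4 0.2] tips 0.014 q [-0.13  0.62 -0.33  1.96  0.34  0.61 -2.39]
shift cm [-0.04 -0.1  -0.54] turn -0.0
```

View pics/w3.png

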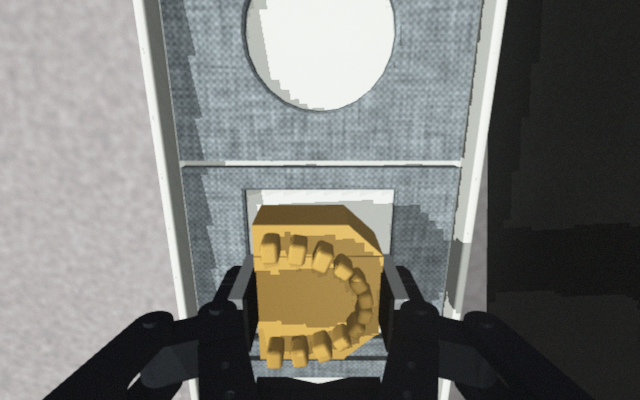

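The cast is over the large recess (recess edges at columns 245–393, cast at 253–383), with margin on all sides. Lowering gently.

Emit:
send_rows:
  motion:
    - [[0, -0.05, -0.2, 0, 0, 0], [0, -0.05, -0.35, 0, 0, 0], [0, -0.05, -0.45, 0, 0, 0], [0, -0.05, -0.5, 0, 0, 0], [0, -0.05, -0.5, 0, 0, 0], [0, -0.05, -0.5, 0, 0, 0]]

```text
t: 6.72
eef_pos: [0.5094, 0.1811, 0.0199]
ee_rot: [3.141, -0.0, -0.143]
force: [-0.9, -1.5, 5.4]
gripper_width: 0.0489
grasp_force: 63.9
```

Emit:
send_rows:
  motion:
    - [[0, 0, 0, 0, 0, 0], [0, 0, 0, 0, 0, 0], [0, 0, 0, 0, 0, 0], [0, 0, 0, 0, 0, 0]]
  grip: 6.3

```text
t: 7.05
eef_pos: [0.5092, 0.1811, 0.0193]
ee_rot: [-3.142, 0.0, -0.143]
force: [0.1, -0.1, -0.7]
gripper_width: 0.0628
grasp_force: 0.0
```

Emit:
send_rows:
  motion:
    - [[0, 0, 1, 0, 0, 0], [0, 0, 3, 0, 0, 0], [0, 0, 6, 0, 0, 0], [0, 0, 10, 0, 0, 0], [0.5, -4, 10, 0, 0, 0.12], [1, -8, 10, 0, 0, 0.24], [1.5, -12, 10, 0, 0, 0.36], [2, -16, 10, 0, 0, 0.48]]

```text
t: 7.72
eef_pos: [0.5294, 0.0207, 0.1207]
ee_rot: [3.141, -0.001, 0.341]
force: [0.7, 0.3, -1.2]
gripper_width: 0.0633
grasp_force: 0.0
```

Emit:
send_rows:
  motion:
    - [[0.7, -4, 0, 0, 0, 0.12], [1.4, -8, 0, 0, 0, 0.24], [2.1, -12, 0, 0, 0, 0.36], [2.8, -16, 0, 0, 0, 0.48], [3.5, -20, 0, 0, 0, 0.6], [4.2, -24, 0, 0, 0, 0.72], [4.5, -26, 0, 0, 0, 0.84], [4.5, -26, 0, 0, 0, 0.96]]

```text
t: 8.38
eef_pos: [0.5734, -0.2467, 0.1197]
ee_rot: [3.14, 0.004, 1.289]
force: [0.6, -0.5, 0.3]
gripper_width: 0.0632
grasp_force: 0.0
```

Emit:
send_rows:
  motion:
    - [[0.4, -1, -1, 0, 0, 0.12], [0.8, -2, -2, 0, 0, 0.24], [1.2, -3, -3, 0, 0, 0.36], [1.6, -4, -4, 0, 0, 0.48], [1.6, -4.7, -5, 0, 0, 0.6], [1.6, -4.7, -5, 0, 0, 0.72], [1.6, -4.7, -5, 0, 0, 0.84], [1.6, -4.7, -5, 0, 0, 0.88]]
  grip: 4.5

```text
t: 9.05
eef_pos: [0.5897, -0.2854, 0.0695]
ee_rot: [-3.141, -0.001, 2.179]
force: [0.2, -0.6, -0.3]
gripper_width: 0.0449
grasp_force: 0.0
```

```bash
python3 look.py w4 590.8 -287; python3 g.py 590.8 -287 19.5 124.7
```

```text
c=(590.1,-288.9) long=58.8 short=26.0 longdir=-55.4deg 0.0332 4942
t 9.1 p [ 0.5898 -0.2853  0.0697] rot [-3.141 -0.     2.178] w 0.045 gf 0.0 F [-0.3  0.5  0.6] tips 0.014 q [ 0.94  0.83 -0.79  1.64  0.69  0.97  0.52]
shift cm [ 0.1  -0.17 -5.02] turn -0.002
```

View pics/w4.png

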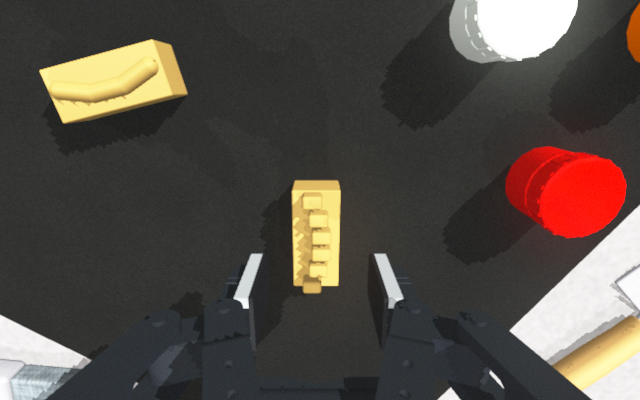

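The toothed half cast is at (316,232), centred between the fingers. Descending to grip.

Emit:
send_rows:
  motion:
    - [[0.05, -0.25, -1, 0, 0, 0], [0.05, -0.25, -2.5, 0, 0, 0], [0.05, -0.25, -4, 0, 0, 0], [0.05, -0.25, -4.7, 0, 0, 0], [0.05, -0.25, -5, 0, 0, 0], [0.05, -0.25, -5, 0, 0, 0], [0.05, -0.25, -5, 0, 0, 0]]

```text
t: 9.68
eef_pos: [0.5908, -0.2869, 0.0192]
ee_rot: [3.142, -0.001, 2.174]
force: [0.4, -0.4, -0.4]
gripper_width: 0.045
grasp_force: 0.0
```

Emit:
send_rows:
  motion:
    - [[0, 0, 0, 0, 0, 0], [0, 0, 0, 0, 0, 0], [0, 0, 0, 0, 0, 0], [0, 0, 0, 0, 0, 0], [0, 0, 0, 0, 0, 0], [0, 0, 0, 0, 0, 0]]
  grip: 1.8

```text
t: 10.18
eef_pos: [0.5914, -0.2875, 0.0204]
ee_rot: [3.141, 0.001, 2.174]
force: [-1.0, -0.6, 5.3]
gripper_width: 0.0247
grasp_force: 61.5
```

```bash
python3 g.py 409.7 195.3 80 171.8
```

```text
t 10.18 p [ 0.5914 -0.2875  0.0204] rot [3.141e+00 1.000e-03 2.174e+00] w 0.0247 gf 61.5 F [-1.  -0.6  5.3] tips 0.014 q [ 0.92  0.89 -0.74  1.65  0.74  0.9   0.48]
shift cm [-18.17  48.28   5.96] turn 0.825
```

Emit:
send_rows:
  motion:
    - [[0, 0, 1, 0, 0, 0], [0, 0, 3, 0, 0, 0], [0, 0, 6, 0, 0, 0], [0, 0, 9, 0, 0, 0], [-1, 3, 10, 0, 0, 0.08], [-2.2, 6, 10, 0, 0, 0.16], [-3.6, 9.6, 10, 0, 0, 0.24], [-5, 13.3, 10, 0, 0, 0.32]]

```text
t: 10.85
eef_pos: [0.5397, -0.154, 0.12]
ee_rot: [-3.141, 0.001, 2.496]
force: [0.7, 0.5, -0.3]
gripper_width: 0.0247
grasp_force: 60.8
```

Emit:
send_rows:
  motion:
    - [[-1.4, 3.7, 0, 0, 0, 0.08], [-2.8, 7.4, 0, 0, 0, 0.16], [-4.2, 11.1, 0, 0, 0, 0.24], [-5.6, 14.8, 0, 0, 0, 0.32], [-7, 18.5, 0, 0, 0, 0.4], [-8.4, 22.2, 0, 0, 0, 0.48], [-9.8, 25.9, 0, 0, 0, 0.5], [-11, 29.5, 0, 0, 0, 0.5]]

```text
t: 11.52
eef_pos: [0.4291, 0.1418, 0.1196]
ee_rot: [-3.141, -0.0, 2.995]
force: [0.0, -0.0, -1.6]
gripper_width: 0.0248
grasp_force: 60.8
```

Emit:
send_rows:
  motion:
    - [[-1, 2.7, 0, 0, 0, 0], [-1.8, 4.7, -1, 0, 0, 0], [-2.2, 5.5, -3, 0, 0, 0], [-2.2, 5.5, -5, 0, 0, 0], [-2.2, 5.5, -6, 0, 0, 0], [-2.2, 5.5, -6, 0, 0, 0], [-2.2, 5.5, -6, 0, 0, 0], [-2.2, 5.5, -6, 0, 0, 0]]

```text
t: 12.18
eef_pos: [0.4093, 0.1955, 0.0602]
ee_rot: [3.141, 0.001, 2.993]
force: [0.3, 0.1, -0.8]
gripper_width: 0.0244
grasp_force: 60.8
```

```bash
python3 g.py 409.7 195.3 24.4 171.8
```

```text
t 12.18 p [0.4093 0.1955 0.0602] rot [3.141e+00 1.000e-03 2.993e+00] w 0.0244 gf 60.8 F [ 0.3  0.1 -0.8] tips 0.014 q [ 0.31  0.66 -0.99  2.15  0.82  0.78  0.2 ]
shift cm [ 0.04 -0.02 -3.58] turn 0.006
```

Emit:
send_rows:
  motion:
    - [[0.05, 0, -1.2, 0, 0, 0], [0.05, 0, -2.2, 0, 0, 0], [0.05, 0, -2.8, 0, 0, 0], [0.05, 0, -3, 0, 0, 0], [0.05, 0, -3, 0, 0, 0]]

```text
t: 12.6
eef_pos: [0.4089, 0.1954, 0.0292]
ee_rot: [-3.141, -0.001, 2.993]
force: [0.2, -0.4, -1.7]
gripper_width: 0.0242
grasp_force: 60.8
```

```bash
python3 look.py w5 409.7 195; python3 g.py 409.7 195.3 24.4 171.8
```

```text
c=(408.3,194.4) long=99.7 short=96.7 longdir=-62.0deg 0.05 24642
t 12.65 p [0.409  0.1957 0.0295] rot [-3.142 -0.     2.994] w 0.0245 gf 60.8 F [ 0.4  0.  -1.3] tips 0.014 q [ 0.25  0.71 -0.93  2.15  0.89  0.73  0.14]
shift cm [ 0.07 -0.04 -0.51] turn 0.005
```

View pics/w5.png

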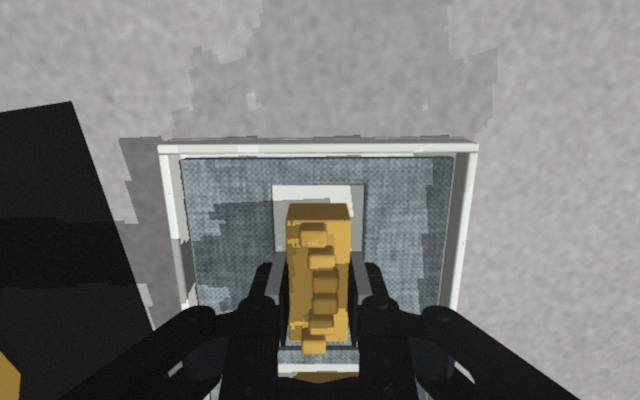

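The half cast is over the narrow recess (recess columns 272–363, cast 287–350) and clear on all sides. Lowering.

Emit:
send_rows:
  motion:
    - [[0.05, 0, -0.2, 0, 0, 0], [0.05, 0, -0.35, 0, 0, 0], [0.05, 0, -0.45, 0, 0, 0], [0.05, 0, -0.5, 0, 0, 0], [0.05, 0, -0.5, 0, 0, 0], [0.05, 0, -0.5, 0, 0, 0]]

```text
t: 13.15
eef_pos: [0.4096, 0.1957, 0.0245]
ee_rot: [3.142, -0.0, 2.994]
force: [0.3, -0.8, -0.8]
gripper_width: 0.0244
grasp_force: 60.8
```

Emit:
send_rows:
  motion:
    - [[0, 0, -0.05, 0, 0, 0], [0, 0, -0.1, 0, 0, 0], [0, 0, -0.1, 0, 0, 0], [0, 0, -0.1, 0, 0, 0]]

```text
t: 13.48
eef_pos: [0.4097, 0.1958, 0.0243]
ee_rot: [-3.141, 0.001, 2.994]
force: [-3.5, -1.6, 13.3]
gripper_width: 0.0245
grasp_force: 62.5
```

Emit:
send_rows:
  motion:
    - [[0, 0, 0.05, 0, 0, 0], [0, 0, 0.05, 0, 0, 0], [0, 0, 0.05, 0, 0, 0], [0, 0, 0.05, 0, 0, 0], [0, 0, 0.05, 0, 0, 0]]
  grip: 4.2

```text
t: 13.9
eef_pos: [0.4096, 0.1956, 0.0239]
ee_rot: [3.142, -0.0, 2.993]
force: [0.6, 0.9, -0.3]
gripper_width: 0.0421
grasp_force: 0.0
```

Emit:
send_rows:
  motion:
    - [[0, 0, 1, 0, 0, 0], [0, 0, 3, 0, 0, 0], [0, 0, 6, 0, 0, 0], [0, 0, 10, 0, 0, 0], [2, -3.4, 10, 0, 0, 0], [4, -6.8, 10, 0, 0, 0], [6, -10.2, 10, 0, 0, 0], [8, -13.6, 10, 0, 0, 0]]

```text
t: 14.57
eef_pos: [0.4905, 0.058, 0.1251]
ee_rot: [-3.141, 0.001, 2.994]
force: [0.5, 0.3, 0.3]
gripper_width: 0.0417
grasp_force: 0.0
```

```bash
python3 g.py 598.5 -144 110 140; python3 - <<'E'
from workcell import arm
import cv2
p,d=arm.get_image('top');cv2.imwrite('pics/t2.png',cv2.resize(p[125:305,170:300],None,fx=3.3,fy=3.3)[:,:,::-1])
E
```

```text
t 14.57 p [0.4905 0.058  0.1251] rot [-3.141e+00  1.000e-03  2.994e+00] w 0.0417 gf 0.0 F [0.5 0.3 0.3] tips 0.014 q [ 0.69  0.63 -1.1   2.02  0.71  0.93  0.64]
shift cm [ 10.8  -20.2   -1.51] turn -0.551
```

View pics/t2.png

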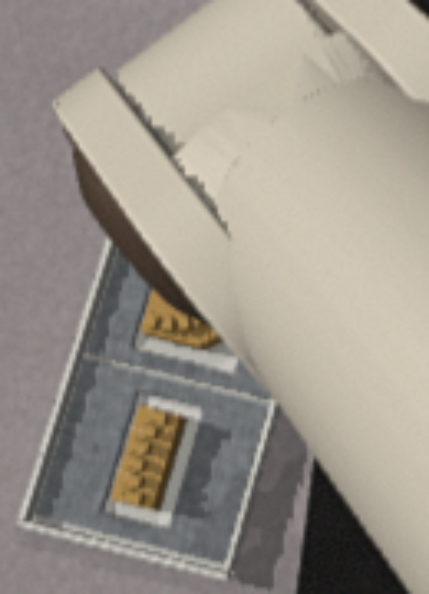

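The half cast sits in its recess, and the full cast is partly hidden by the arm but seated. Next is the white jar.

Emit:
send_rows:
  motion:
    - [[2, -3.6, 0, 0, 0, 0], [4, -7.2, 0, 0, 0, 0], [6, -10.8, 0, 0, 0, 0], [8, -14.4, 0, 0, 0, 0], [10, -18, -1, 0, 0, 0], [10.8, -20.2, -3, 0, 0, 0], [10.8, -20.2, -4.5, 0, 0, 0], [10.8, -20.2, -4.5, 0, 0, 0]]
  grip: 6.2

```text
t: 15.28
eef_pos: [0.5953, -0.1441, 0.0758]
ee_rot: [3.141, -0.005, 2.99]
force: [0.1, 0.2, -0.6]
gripper_width: 0.062
grasp_force: 0.0
```

```bash
python3 look.py w6 598.5 -144; python3 g.py 598.5 -144 17.5 171.8
```

```text
c=(597.4,-145.4) long=42.3 short=42.0 longdir=-15.8deg 0.0383 5210
t 15.33 p [ 0.5959 -0.1416  0.0776] rot [ 3.14  -0.004  2.993] w 0.0618 gf 0.0 F [0.1 1.2 0.7] tips 0.014 q [ 0.86  0.85 -0.97  1.75  0.81  1.01  1.  ]
shift cm [ 0.26 -0.24 -6.01] turn 0.005
```

View pics/w6.png

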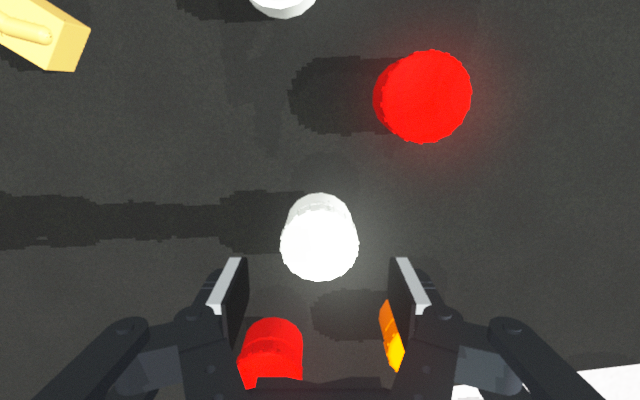

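The white jar is at (319,237), centred, with the red and orange jars clear of the fingers.

Emit:
send_rows:
  motion:
    - [[0.1, -0.1, -1, 0, 0, 0], [0.1, -0.1, -2, 0, 0, 0], [0.1, -0.1, -2.5, 0, 0, 0], [0.1, -0.1, -2.5, 0, 0, 0], [0.1, -0.1, -2.5, 0, 0, 0]]

```text
t: 15.75
eef_pos: [0.5984, -0.1425, 0.0539]
ee_rot: [3.141, -0.001, 2.995]
force: [0.1, 0.8, 0.1]
gripper_width: 0.0616
grasp_force: 0.0
```

```bash
python3 g.py 597.8 -144.8 18 171.8
```

```text
t 15.75 p [ 0.5984 -0.1425  0.0539] rot [ 3.141e+00 -1.000e-03  2.995e+00] w 0.0616 gf 0.0 F [0.1 0.8 0.1] tips 0.014 q [ 0.84  0.88 -0.94  1.75  0.85  0.98  0.98]
shift cm [-0.06 -0.23 -3.59] turn 0.004
```

Emit:
send_rows:
  motion:
    - [[0, -0.2, -1, 0, 0, 0], [0, -0.2, -2.2, 0, 0, 0], [0, -0.2, -3.2, 0, 0, 0], [0, -0.2, -3.5, 0, 0, 0], [0, -0.2, -3.5, 0, 0, 0], [0, -0.2, -3.5, 0, 0, 0]]

```text
t: 16.25
eef_pos: [0.5984, -0.145, 0.0185]
ee_rot: [3.141, -0.001, 2.994]
force: [0.5, 0.4, -0.0]
gripper_width: 0.062
grasp_force: 0.0
```

Emit:
send_rows:
  motion:
    - [[0, 0, 0, 0, 0, 0], [0, 0, 0, 0, 0, 0], [0, 0, 0, 0, 0, 0], [0, 0, 0, 0, 0, 0], [0, 0, 0, 0, 0, 0], [0, 0, 0, 0, 0, 0]]
  grip: 3.4

```text
t: 16.75
eef_pos: [0.5993, -0.1452, 0.0198]
ee_rot: [3.142, 0.001, 2.994]
force: [0.4, -0.7, 5.2]
gripper_width: 0.0397
grasp_force: 60.7
```

```bash
python3 g.py 609.7 166.3 80 171.8
```

```text
t 16.75 p [ 0.5993 -0.1452  0.0198] rot [3.142e+00 1.000e-03 2.994e+00] w 0.0397 gf 60.7 F [ 0.4 -0.7  5.2] tips 0.014 q [ 0.82  0.92 -0.9   1.76  0.89  0.93  0.96]
shift cm [ 1.04 31.15  6.02] turn 0.005
```

Emit:
send_rows:
  motion:
    - [[0, 0, 1, 0, 0, 0], [0, 0, 3, 0, 0, 0], [0, 0, 6, 0, 0, 0], [0, 0, 9, 0, 0, 0], [0.1, 2.5, 10, 0, 0, 0], [0.2, 6, 10, 0, 0, 0], [0.3, 9.5, 10, 0, 0, 0], [0.4, 13, 10, 0, 0, 0]]

```text
t: 17.42
eef_pos: [0.6024, -0.0148, 0.1196]
ee_rot: [-3.141, 0.0, 2.992]
force: [0.0, 0.0, -1.2]
gripper_width: 0.0398
grasp_force: 60.5
```

Emit:
send_rows:
  motion:
    - [[0.1, 3.5, 0, 0, 0, 0], [0.2, 7, 0, 0, 0, 0], [0.3, 10.5, 0, 0, 0, 0], [0.4, 14, 0, 0, 0, 0], [0.6, 17, -2, 0, 0, 0], [0.65, 18.15, -4, 0, 0, 0], [0.65, 18.15, -6, 0, 0, 0], [0.65, 18.15, -6, 0, 0, 0]]

```text
t: 18.08
eef_pos: [0.606, 0.1664, 0.0553]
ee_rot: [-3.139, -0.006, 2.997]
force: [-0.3, -0.9, -1.5]
gripper_width: 0.0393
grasp_force: 60.5
```

```bash
python3 g.py 609.7 166.3 23.8 171.8
```

```text
t 18.08 p [0.606  0.1664 0.0553] rot [-3.139 -0.006  2.997] w 0.0393 gf 60.5 F [-0.3 -0.9 -1.5] tips 0.014 q [ 0.32  0.89 -0.93  1.71  0.83  1.    0.5 ]
shift cm [ 0.37 -0.01 -3.15] turn 0.002
```

Emit:
send_rows:
  motion:
    - [[0, 0, -0.8, 0, 0, 0], [0, 0, -1.6, 0, 0, 0], [0, 0, -2.4, 0, 0, 0], [0, 0, -2.8, 0, 0, 0], [0, 0, -2.8, 0, 0, 0], [0, 0, -2.8, 0, 0, 0]]

```text
t: 18.58
eef_pos: [0.6093, 0.1657, 0.0311]
ee_rot: [3.142, -0.0, 2.993]
force: [-0.3, -0.4, -0.1]
gripper_width: 0.0398
grasp_force: 60.5
```

```bash
python3 look.py w7 609 166; python3 g.py 609.7 166.3 23.8 171.8
```

```text
c=(607.8,165.5) long=99.1 short=97.5 longdir=-51.2deg 0.05 26109
t 18.63 p [0.6095 0.166  0.0314] rot [3.141 0.    2.993] w 0.0397 gf 60.5 F [ 0.6 -0.8 -0.8] tips 0.014 q [ 0.31  0.92 -0.9   1.71  0.87  0.96  0.48]
shift cm [ 0.02  0.03 -0.76] turn 0.005
```

View pics/w7.png

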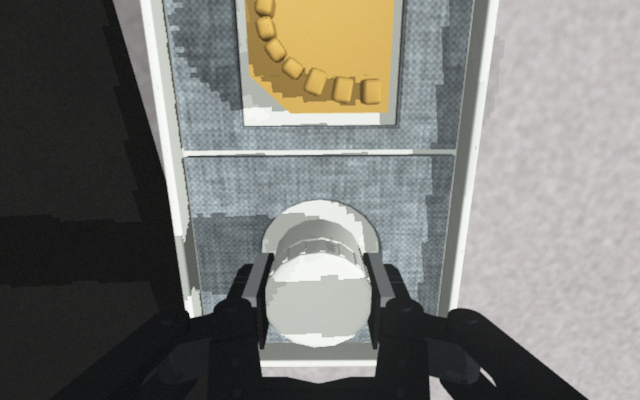

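The jar is centred over the round recess (columns 262–380), and the full cast sits flat in its own recess. Lowering.

Emit:
send_rows:
  motion:
    - [[0, 0, -0.25, 0, 0, 0], [0, 0, -0.45, 0, 0, 0], [0, 0, -0.6, 0, 0, 0], [0, 0, -0.7, 0, 0, 0], [0, 0, -0.7, 0, 0, 0], [0, 0, -0.7, 0, 0, 0]]

```text
t: 19.13
eef_pos: [0.6091, 0.1662, 0.0239]
ee_rot: [3.142, -0.0, 2.994]
force: [-0.1, -0.5, -0.8]
gripper_width: 0.0399
grasp_force: 60.5
```

Emit:
send_rows:
  motion:
    - [[0, 0, -0.05, 0, 0, 0], [0, 0, -0.1, 0, 0, 0], [0, 0, -0.1, 0, 0, 0], [0, 0, -0.1, 0, 0, 0]]

```text
t: 19.47
eef_pos: [0.6092, 0.1663, 0.0237]
ee_rot: [-3.141, 0.0, 2.994]
force: [-1.8, -0.6, 6.2]
gripper_width: 0.0399
grasp_force: 61.1
```

Contact at 6 N. I'll release and retreat.

Emit:
send_rows:
  motion:
    - [[0, 0, 0, 0, 0, 0], [0, 0, 0, 0, 0, 0], [0, 0, 0, 0, 0, 0], [0, 0, 0, 0, 0, 0], [0, 0, 0, 0, 0, 0]]
  grip: 6.0

```text
t: 19.88
eef_pos: [0.6091, 0.1662, 0.0228]
ee_rot: [3.142, -0.0, 2.994]
force: [-0.0, 0.4, 0.2]
gripper_width: 0.0601
grasp_force: 0.0
```

Emit:
send_rows:
  motion:
    - [[0, 0, 1, 0, 0, 0], [0, 0, 3, 0, 0, 0], [0, 0, 6, 0, 0, 0], [0, 0, 10, 0, 0, 0], [0, -4, 12, 0, 0, 0], [0, -8, 14, 0, 0, 0], [0, -12, 16, 0, 0, 0], [0, -16, 16, 0, 0, 0]]

```text
t: 20.55
eef_pos: [0.6106, 0.0134, 0.1869]
ee_rot: [3.14, 0.005, 2.996]
force: [1.5, 0.3, 0.0]
gripper_width: 0.0601
grasp_force: 0.0
```

Emit:
send_rows:
  motion:
    - [[0, -4, 0, 0, 0, 0], [0, -8, 0, 0, 0, 0], [0, -12, 0, 0, 0, 0], [0, -16, 0, 0, 0, 0], [0, -20, 0, 0, 0, 0], [0, -24, 0, 0, 0, 0], [0, -24, 0, 0, 0, 0], [0, -24, 0, 0, 0, 0]]

```text
t: 21.22
eef_pos: [0.6084, -0.2314, 0.1824]
ee_rot: [-3.141, -0.0, 2.987]
force: [0.2, 1.2, 0.1]
gripper_width: 0.06
grasp_force: 0.0
```

```bash
python3 - <<'E'
from workcell import arm
from h import *
p,d=arm.get_image('top');a=cv2.resize(p[125:305,170:300],None,fx=2.8,fy=2.8)
q,e=arm.get_image('scene');b=cv2.resize(q[170:300,340:470],None,fx=3,fy=3)
b=cv2.copyMakeBorder(b,0,a.shape[0]-b.shape[0],0,0,0)
cv2.imwrite('pics/end.png',np.hstack([a,b])[:,:,::-1])
W=cloud(e,arm.camera_model('scene'))
for k,x,y in[('full',.5095,.181),('half',.41,.195),('jar',.609,.166)]:
    m=(np.hypot(W[...,0]-x,W[...,1]-y)<.045)&(W[...,2]>.013);print(k,rect(W[m][:,:2]),W[m][:,2].max())
E
```

```text
full c=(511.5,181.1) long=64.8 short=50.9 longdir=-7.6deg 0.03998883318732216
half c=(410.1,186.9) long=63.9 short=45.7 longdir=-9.3deg 0.03757829638024168
jar c=(609.5,166.1) long=43.0 short=40.0 longdir=61.9deg 0.04297036004708499
```

View pics/end.png

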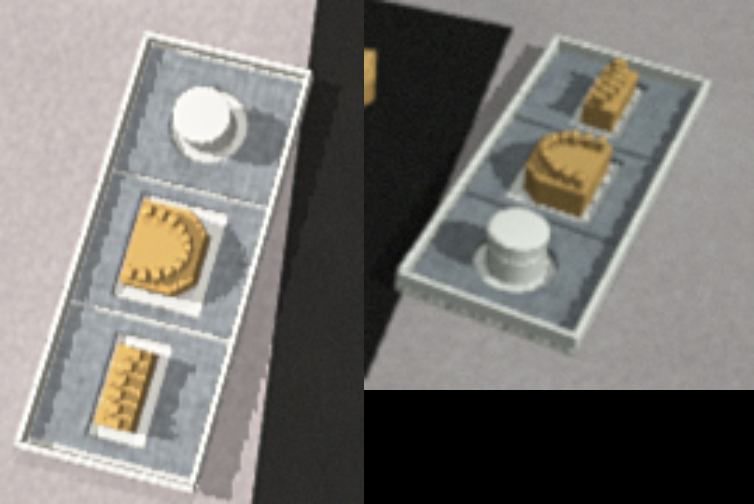

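Both views show all three pieces flat and upright inside their recesses: jar at (205,118), full cast at (165,248) and half cast at (125,388).

```bash
python3 -c "
from workcell import arm
print(arm.sign_off())"
```

```text
the job is handed in; nothing more can be done
None
```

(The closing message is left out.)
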